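# Punch-mark the long plant tag and put the punch away

### The job

Take the standing automatic punch and set its foot concentric in the printed ring on the long aluminium tag, then press its handle straight down until the spring trips and the handle is fully down; do not trip it anywhere else. Then stand the punch upright and gently in the middle of the light footed tray, handle sprung back up, without shoving or tipping the tray, and leave the bottle, beaker and tube rack where they are.

Things in the scene. Friction and masses are not known exactly. Their poses are not given: they have to be found in the camera images.
- punch: Loose steel punch, 0.34 kg, 152 mm tall, standing on its flat round foot (64 mm diameter, 8 mm high). Three thin legs; guide sleeve 36 mm diameter at heights 46-70 mm. Sprung handle above: collar 46 mm diameter at 84-92 mm, ribbed dark barrel 30 mm diameter at 92-146 mm (to grip), domed cap to 152 mm. Origin: centre of the foot's underside; z up along the handle, about which it is round.
- punch_grip (a point): Point on the axis of the punch's barrel, 118 mm above the foot's underside with the spring out (it moves down with the handle); the height to grip, or press down on the cap 34 mm above it.
- punch_handle (a joint): How far the handle is pressed down relative to the foot, m: 0 spring out, 0.012 at the stop. It starts to move at about 3.5 N; resistance grows to about 14 N at 6-8 mm, where the spring trips with a snap, then falls to about 4 N down to the stop. Over 0.010 counts as tripped. Let go, it springs back to 0 by itself.
- long_tag: Plain aluminium tag 170 x 90 x 4 mm screwed on a plywood board 190 x 110 x 14 mm fixed to the table; the tag's top is 18 mm above the table. Origin: centre of the board's underside, x along the length, z up. It is the longer of two tags; the two may have swapped places.
- long_tag_ring (a point): Centre of the printed dark ring (inner diameter 68 mm, outer 74 mm, small cross at its centre) on the long tag, on the tag's top surface, 35 mm from the tag's centre along its +x; z up. The punch's foot goes concentric with it.
- square_tag: The other tag, 90 x 90 x 4 mm, on a like board (190 x 110 x 14 mm, fixed), with a like ring at its centre. Not to be marked. Origin: centre of the board's underside, x along the board's length, z up.
- tray: Light white plastic tray (loose, about 80 g), 150 x 150 mm outside, 3 mm walls, rim 53 mm above the table, inner floor 21 mm above the table, on a grey central foot only 64 x 64 mm and 18 mm high: it tips if loaded more than about 35 mm off its middle. Origin: centre of the foot's underside, x and y along the sides, z up.
- rack: Bystander: blue tube rack 90 x 170 x 45 mm. Origin: centre of its underside.
- beaker: Bystander: glass beaker 70 mm diameter, 90 mm high. Origin: centre of its underside.
- wash_bottle: Bystander: clear plastic bottle with blue cap, 70 mm diameter, 160 mm high. Origin: centre of its underside.
There are look-alikes about, which are no part of the job. There is more than one size of the tray; the one meant has the size given above.

How it is judged:
By the outcome, as a careful person would: the job done as asked, in the order asked, and still so for the second after the job is handed in, with the robot touching nothing.
It also fails if it takes over 54 s, if anything falls off the work surface, if the arm or the gripper's body presses on something with over 40 N, if the wrist force passes 120 N, or if a joint passes its speed limit or range.

### The arm

A 7-joint arm with a two-finger parallel gripper is mounted at the origin on the work surface. World frame = base frame: x ahead of the robot, y to its left, z up, the work surface at z = 0. Lengths are in mm, angles in rad, forces in N, time in s.
With the tool pointing down it reaches from about 400 to 925 mm from the base axis. Payload 5.6 kg.
Tool frame: the origin (TCP) lies midway between the tips of the shut fingers; the grasp point (between the pads) lies 19 mm behind it; z points along the fingers, y is the line along which they close (so a half turn about z gives the same grasp; the last joint's range is limited). The gripper opens to 85 mm and grips with 20 to 120 N. Pads are 22 mm wide; open, the fingers measure 114 mm over their backs; the gripper's body (76 mm by 85 mm) begins 54 mm behind the grasp point. The pads swing forward as they close: fully open they stand 13 mm farther back than shut.
Start: joints at [1.262, 0.468, -0.012, 1.603, 0.006, 1.071, -0.056], TCP at [170.701, -627.192, 231.29] pointing down, gripper open.
Joint ranges: [-2.53, 2.53], [-0.31, 2.02], [-1.57, 1.55], [0.28, 2.44], [-1.29, 4.43], [0.15, 1.84], [-2.92, 2.92]. Speed limits (rad/s): [2.57, 2.57, 3.14, 3.14, 3.14, 3.14, 3.14].

### API

Orientations are given as a unit quaternion [w, x, y, z].
In Python, from plant import r, get_image, camera_params gives the robot as it stands.
- The arm moves only by the tool carry_out, never from a script. Its argument "motion" is a list that holds one entry, the list of rows, each a list of 4 numbers: the shift along the tool's x, y, z in m, then the turn about the tool's z in degrees. In form: [[[x, y, z, yaw], ...]]. A call has 1 to 12 rows; each row is the pose to reach, as a shift and turn from the pose commanded when the call began, along the tool's axes at that moment; what a row does not reach only later rows make up. A row lasts 1/8 s, in which the tool goes at most 62.5 mm and 10.7 degrees, less where a joint would pass 70% of its speed; a pose out of reach is approached as far as the arm can. A call with a gripper value outside its range is refused whole. "claw" is the closure, from 0 (fully open) to 1 (shut), set as the call begins (left out, the last holds). The fingers move at their own pace and stop on an object; the grip force is fixed at half the most. Time passes only in rows, so rows that repeat a pose let the fingers close. It gives the time, the measured TCP pose, the force, the opening and the grip force at its end, in the units of the state.
- r.get_state(): the state, without advancing time (a new reading comes with each control period).
- get_image(name): name is "side" or "top" or "wrist"; returns the picture (400x640x3 uint8, red, green, blue); there is no depth.
- camera_params(name): a dict with "camera_matrix" (3x3 intrinsics, pixels), "rvec" (rotation vector, rad) and "tvec" (3), from world to camera coordinates, as OpenCV has them. Camera axes: x right, y down, z forward; pixel columns grow to the right and rows downward; lengths in mm; the calibration is good to about 2 mm. A picture is of the moment at which its call begins: read the wrist's pose just before it. camera_params takes no time and is no camera call; for the wrist camera it gives the pose at the moment of the call.
- r.hand_in(): hands the job in; it is judged then, once.
The state is a dict: "time": time; "joint_pos": joint angles; "qd": joint speeds; "joint_efforts": joint torques, N m; "tool_pos": TCP position; "eef_rot": TCP orientation; "force": force on the tool from outside, world axes, zero at the start; "torque": the same for the moment, N m; "gripper_width": finger opening in mm; "grip_force": force on a finger pad.
Only numpy, scipy, OpenCV 4.12 (cv2) and the standard library are available. Lean on these libraries where they do the work, as an engineer would, in place of code of your own. Each camera call takes 0.05 s, during which the arm holds its last target. There are 200 camera calls.

## Working session

There is one attempt and no reset: what is moved stays moved. The work goes in short steps, Python scripts to look and compute and a tool call to move; the robot and the scene stay as the last step left them, time stands still between calls to the robot, and variables do not carry over. Pictures are saved under pics/ and viewed, at most 10 in all, crops included, and the job is handed in when it is done.

Besides the shell and the picture viewer there is one more tool, called after "Call:" as name(argument=value, ...), one argument or row to a line, values as JSON. carry_out: Moves the arm, as the interface text tells. Its arguments: {"type":"object","properties":{"motion":{"type":"array"},"claw":{"type":"number"}},"required":["motion"]}

```bash
mkdir -p pics
cat > h.py <<'E'
from plant import r,get_image,camera_params
import numpy as np,cv2
def cam(n):
    p=camera_params(n);K=np.array(p["camera_matrix"],float);R=cv2.Rodrigues(np.array(p["rvec"],float))[0];t=np.array(p["tvec"],float).ravel()
    return K,R,t
def px2w(n,uv,z,c=None):
    K,R,t=c or cam(n);C=-R.T@t;d=R.T@np.linalg.inv(K)@np.array([uv[0],uv[1],1.])
    return C+d*(z-C[2])/d[2]
def w2px(n,P,c=None):
    K,R,t=c or cam(n);q=(K@(R@np.atleast_2d(P).T+t[:,None]));return (q[:2]/q[2]).T
def save(n,f):
    im=get_image(n)[:,:,::-1].copy();cv2.imwrite(f,im);return im
E
python3 - <<'E'
from h import *
for n in("top","side","wrist"):
    save(n,f"pics/{n}0.png");K,R,t=cam(n);print(n,K.round(1).tolist(),(-R.T@t).round(0),R.round(2).tolist())
print(r.get_state())
E
```

```text
top [[514.8, 0.0, 323.7], [0.0, 514.8, 194.3], [0.0, 0.0, 1.0]] [ 259.   99. 1451.] [[-0.06, -1.0, 0.0], [-0.98, 0.06, -0.21], [0.21, -0.02, -0.98]]
side [[465.1, 0.0, 308.5], [0.0, 465.1, 192.6], [0.0, 0.0, 1.0]] [  47. 1025. 1300.] [[-0.89, -0.46, -0.02], [-0.33, 0.67, -0.67], [0.32, -0.59, -0.75]]
wrist [[348.3, 0.0, 323.5], [0.0, 348.3, 200.3], [0.0, 0.0, 1.0]] [ 247. -606.  373.] [[0.26, -0.97, -0.0], [-0.92, -0.25, 0.31], [-0.3, -0.08, -0.95]]
{'time': 0.15, 'joint_pos': array([ 1.26198911,  0.46820282, -0.0116065 ,  1.60338502,  0.0060058 ,
        1.07141747, -0.05629659]), 'qd': array([ 0.00045891, -0.00345538, -0.00089566, -0.00331222,  0.00135489,
        0.00036507,  0.00027038]), 'joint_efforts': array([ 6.36978093e-04, -5.32798648e+01,  2.12522369e-02, -2.51554728e+01,
        1.13718031e-02,  5.55797014e-03, -1.71793153e-05]), 'tool_pos': array([ 170.57756959, -626.78228239,  230.55023984]), 'eef_rot': array([-6.73833965e-04,  9.91184766e-01,  1.32485036e-01, -1.44629436e-04]), 'force': array([-0.28271672, -0.4273026 ,  0.23751433]), 'torque': array([ 0.02567309, -0.01243556,  0.03111287]), 'grip_force': 0.0, 'gripper_width': 85.29572895169362}
```

View pics/top0.png

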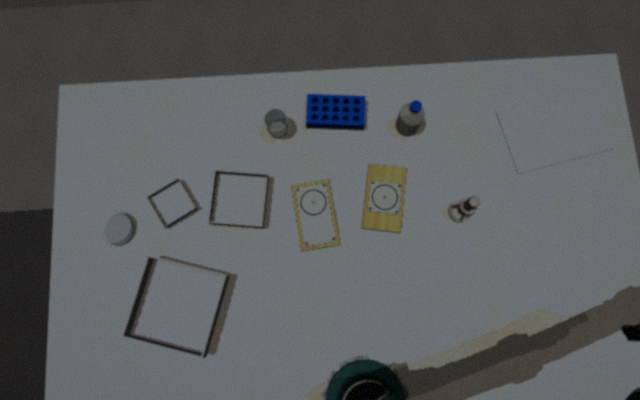

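View pics/side0.png

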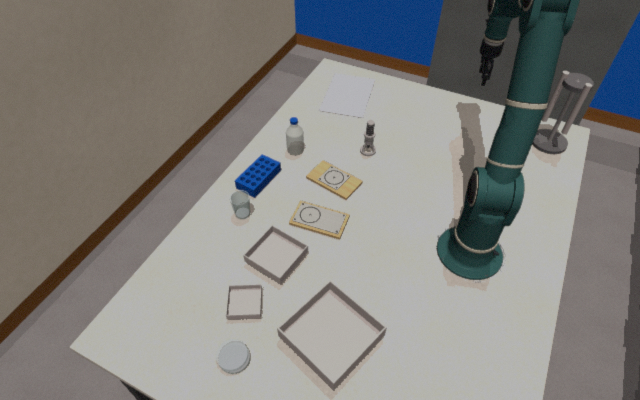

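Top view: trays at (173,203), (240,200), (180,305). Tags are long (316,215) and square (385,198). There is a punch at (463,209), and the side view shows a bigger punch-like thing at (560,110). Next I enlarge and measure.

Run:
```python
from h import *
im=cv2.imread("pics/top0.png")
a=cv2.resize(im[155:255,140:340],None,fx=4,fy=4,interpolation=cv2.INTER_CUBIC)
b=cv2.resize(im[155:255,340:540],None,fx=4,fy=4,interpolation=cv2.INTER_CUBIC)[:200*2]
cv2.imwrite("pics/crA.png",np.clip(a*1.4,0,255).astype(np.uint8))
b=cv2.resize(im[180:235,430:500],None,fx=8,fy=8,interpolation=cv2.INTER_CUBIC)
cv2.imwrite("pics/crB.png",np.clip(b*1.4,0,255).astype(np.uint8))
c=cam("top")
for nm,q,z in(("small",[(178,181),(199,208),(168,227),(149,197)],53),("mid",[(214,171),(271,174),(267,228),(210,226)],53),("big",[(153,257),(236,271),(207,355),(126,336)],53)):
    P=[px2w("top",u,z,c) for u in q];print(nm,[round(float(np.linalg.norm(P[i]-P[i-1]))) for i in range(4)],np.mean(P,0).round())
print(px2w("top",(313,202),18,c),px2w("top",(385,197),18,c),px2w("top",(458,213),8,c),px2w("top",(473,202),150,c))
```

```text
small [90, 99, 98, 102] [555. 490.  53.]
mid [155, 160, 153, 156] [553. 305.  53.]
big [214, 229, 227, 220] [280. 473.  53.]
[540.43779335 105.65967403  18.        ] [541.89551203 -99.50866472  18.        ] [ 484.35370596 -304.19703591    8.        ] [ 488.28338819 -306.58899741  150.        ]
```

View pics/crA.png

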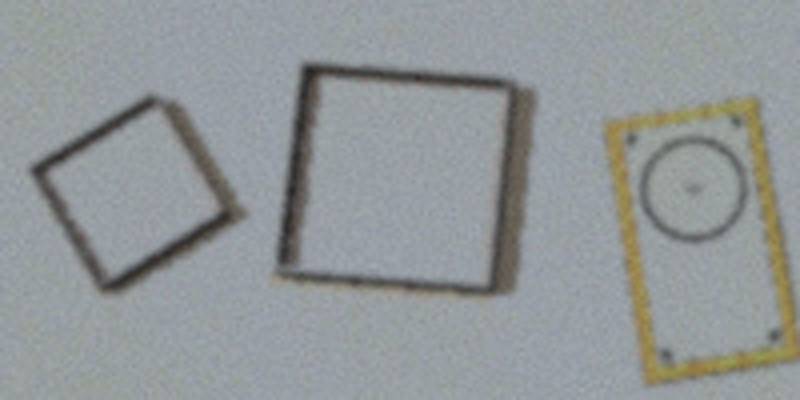

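View pics/crB.png

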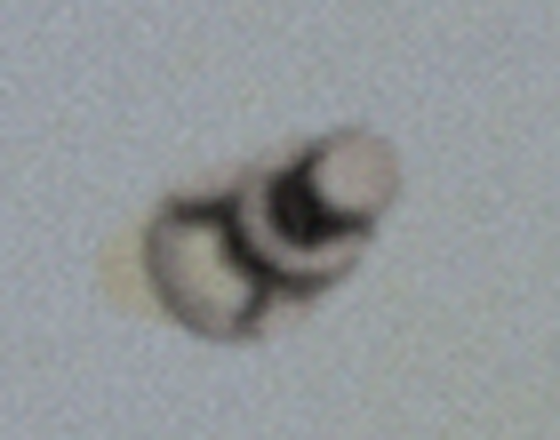

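Trays by rim side: about 97 mm at (173,203), about 156 mm at (240,200) and about 222 mm at (180,305). The middle one fits 150 mm. The long tag is at (316,215), with its ring at (313.4,202.2). The punch is at (463,209), and its foot and cap agree with a 152 mm height. The thing at side (560,110) is a much bigger look-alike. I'll move above the punch.

Call:
carry_out(
  motion=[
    [[0.03,-0.018,0,0],[0.08,-0.047,0,0],[0.13,-0.076,0,0],[0.18,-0.105,0,0],[0.23,-0.135,0,0],[0.28,-0.164,0,0],[0.33,-0.193,0,0],[0.37,-0.217,0,0],[0.389,-0.228,0,0],[0.389,-0.228,0,0],[0.389,-0.228,0,0]],
  ],
  claw=0,
)

```text
time: 1.52
tool_pos: [485.0, -306.3, 231.0]
eef_rot: [0.0, 0.991, 0.132, -0.001]
force: [0.3, -0.1, -1.1]
gripper_width: 85.3
grip_force: 0.0
```

Run:
```python
from h import *
s=r.get_state();print(s["time"],s["tool_pos"],s["eef_rot"])
im=save("wrist","pics/w1.png");c=cam("wrist");np.savez("w1.npz",K=c[0],R=c[1],t=c[2])
print(w2px("wrist",[[487,-305,152],[487,-305,0],s["tool_pos"]],c))
```

```text
1.525 [ 485.02307932 -306.2908271   231.01322301] [ 1.73125484e-04  9.91294542e-01  1.31661560e-01 -5.79208009e-04]
[[322.58530203 206.30287707]
 [322.99443972 160.48767766]
 [323.6788337  267.23574057]]
```

View pics/w1.png

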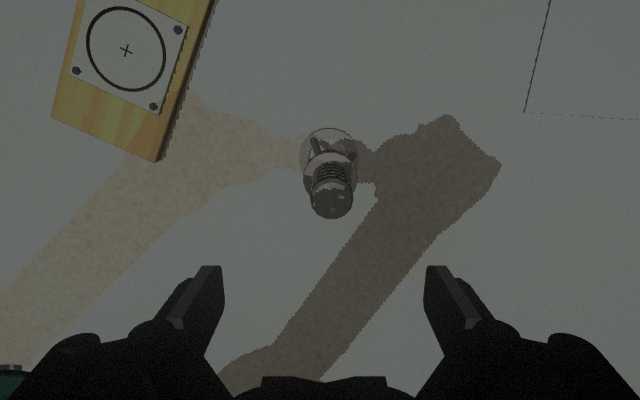

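The wrist view shows the punch with its cap at about (332,203), its foot centred at about (329,157), and the square tag's ring at (126,50).

Run:
```python
from h import *
d=np.load("w1.npz");c=(d["K"],d["R"],d["t"])
print(px2w("",(332,203),149,c),px2w("",(329,157),8,c),px2w("",(126,50),18,c))
P=px2w("",(331,190),130,c)
for C in [(487,-305),(483,-308),px2w("",(332,203),149,c)[:2]]:
  a=np.linspace(0,6.28,8,endpoint=False)
  print(w2px("",[[C[0]+32*np.cos(x),C[1]+32*np.sin(x),8] for x in a],c).round(0).tolist(), w2px("",[[C[0]+15*np.cos(x),C[1]+15*np.sin(x),146] for x in a],c).round(0).tolist())
t=cam("top");print("top ring",px2w("",(313.4,202.2),18,t),px2w("",(474.6,201.5),149,t))
im=cv2.imread("pics/w1.png")[115:235,270:400]
cv2.imwrite("pics/w1c.png",np.clip(cv2.resize(im,None,fx=4.5,fy=4.5,interpolation=2)*2.2,0,255).astype(np.uint8))
```

```text
[ 489.95615423 -310.83424378  149.        ] [ 493.88091756 -309.77033406    8.        ] [544.31725854 -97.55043556  18.        ]
[[331.0, 133.0], [308.0, 136.0], [294.0, 154.0], [297.0, 177.0], [315.0, 190.0], [338.0, 187.0], [352.0, 170.0], [349.0, 147.0]] [[328.0, 183.0], [312.0, 185.0], [302.0, 198.0], [304.0, 214.0], [317.0, 223.0], [333.0, 221.0], [343.0, 209.0], [342.0, 193.0]]
[[333.0, 137.0], [309.0, 140.0], [296.0, 159.0], [299.0, 181.0], [317.0, 194.0], [339.0, 191.0], [353.0, 174.0], [351.0, 152.0]] [[331.0, 190.0], [314.0, 192.0], [304.0, 204.0], [307.0, 220.0], [320.0, 229.0], [336.0, 227.0], [346.0, 215.0], [344.0, 200.0]]
[[337.0, 131.0], [314.0, 135.0], [300.0, 153.0], [303.0, 175.0], [321.0, 189.0], [343.0, 186.0], [358.0, 168.0], [355.0, 146.0]] [[338.0, 181.0], [321.0, 183.0], [311.0, 196.0], [313.0, 212.0], [326.0, 221.0], [342.0, 219.0], [353.0, 207.0], [351.0, 191.0]]
top ring [539.78887735 104.56230454  18.        ] [ 489.50426204 -311.18843297  149.        ]
```

View pics/w1c.png

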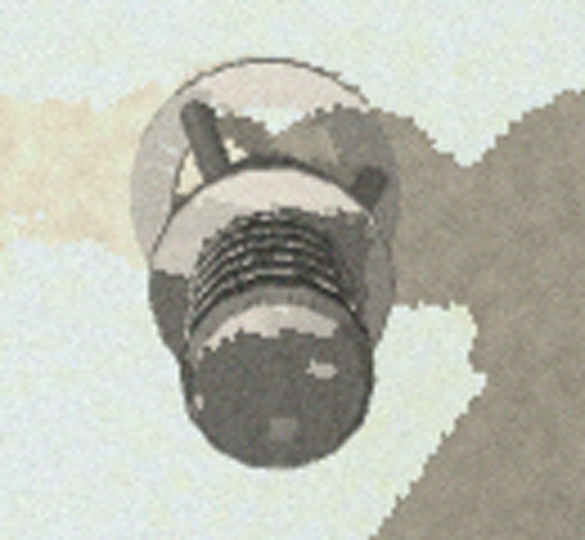

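The fit puts the punch axis at about (491,-310.5), and the top camera agrees. I'll descend and grip.

Call:
carry_out(
  motion=[
    [[0.005,0.0055,0.0,0],[0.005,0.0055,0.03,0],[0.005,0.0055,0.065,0],[0.005,0.0055,0.1,0],[0.005,0.0055,0.122,0],[0.005,0.0055,0.131,0],[0.005,0.0055,0.131,0]],
  ],
  claw=0,
)

```text
time: 2.45
tool_pos: [492.3, -309.6, 100.1]
eef_rot: [-0.0, 0.991, 0.132, -0.0]
force: [1.2, 0.8, 0.4]
gripper_width: 85.3
grip_force: 0.0
```

Call:
carry_out(
  motion=[
    [[0,0,0,0],[0,0,0,0],[0,0,0,0],[0,0,0,0],[0,0,0,0],[0,0,0,0],[0,0,0,0],[0,0,0,0]],
  ],
  claw=1,
)

```text
time: 3.45
tool_pos: [492.8, -309.3, 100.5]
eef_rot: [0.0, 0.991, 0.132, 0.0]
force: [0.0, -1.4, 4.5]
gripper_width: 29.1
grip_force: 58.8
```

Call:
carry_out(
  motion=[
    [[0,0,-0.015,0],[0,0,-0.045,0],[0.008,-0.02,-0.075,0],[0.024,-0.06,-0.08,0],[0.044,-0.11,-0.08,0],[0.064,-0.16,-0.08,0],[0.084,-0.21,-0.08,0],[0.104,-0.26,-0.08,0],[0.124,-0.31,-0.08,0],[0.14,-0.35,-0.08,0],[0.15,-0.376,-0.08,0],[0.154,-0.387,-0.08,0]],
  ],
)

```text
time: 4.95
tool_pos: [538.3, 106.8, 179.9]
eef_rot: [-0.0, 0.991, 0.134, -0.001]
force: [0.0, -0.4, -3.6]
gripper_width: 28.7
grip_force: 60.1
```

Call:
carry_out(
  motion=[
    [[0,0,0.01,0],[0,0,0.03,0],[0,0,0.045,0],[0,0,0.045,0],[0,0,0.045,0]],
  ],
)

```text
time: 5.58
tool_pos: [539.8, 104.4, 135.5]
eef_rot: [0.0, 0.991, 0.132, 0.0]
force: [-0.4, -0.1, -3.8]
gripper_width: 28.7
grip_force: 60.1
```

Run:
```python
from h import *
s=r.get_state();print(s["time"],s["tool_pos"],s["eef_rot"],s["gripper_width"])
im=save("wrist","pics/w2.png");c=cam("wrist");np.savez("w2.npz",K=c[0],R=c[1],t=c[2],p=s["tool_pos"])
cv2.imwrite("pics/w2b.png",np.clip(im*2.0,0,255).astype(np.uint8))
save("top","pics/top2.png");save("side","pics/side2.png")
```

```text
5.575 [539.75139908 104.41840195 135.51249768] [4.20006498e-05 9.91232745e-01 1.32127233e-01 1.94626509e-04] 28.701138588059663
```

View pics/w2b.png

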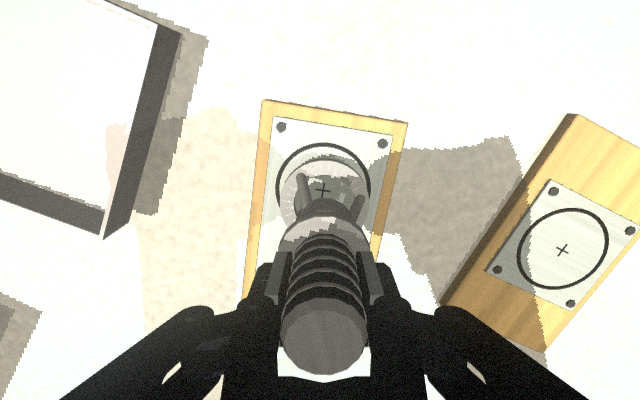

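The wrist view shows the foot hanging over the long tag's ring. The cross is at about (323,190), the ring spans x 276–370 with its top at 144, and the square tag is off to the right. I'll compare the foot and the ring in an enlarged crop.

Run:
```python
from h import *
d=np.load("w2.npz");c=(d["K"],d["R"],d["t"]);p=d["p"]
print(px2w("",(323,190),18,c),px2w("",(562.5,250),18,c))
Q=px2w("",(323,190),18,c);a=np.linspace(0,6.283,360)
def ex(C,rad,z):
    q=w2px("",np.c_[C[0]+rad*np.cos(a),C[1]+rad*np.sin(a),0*a+z],c);return q.min(0).round(1),q.max(0).round(1)
print("ring out",ex(Q,37,18),"in",ex(Q,34,18));
zf=p[2]-100.3
print("foot top",ex(p,32,zf+8),"foot bot",ex(p,32,zf),zf)
im=cv2.imread("pics/w2.png")[135:245,265:380]
cv2.imwrite("pics/w2c.png",np.clip(cv2.resize(im,None,fx=5,fy=5,interpolation=2)*1.6,0,255).astype(np.uint8))
```

```text
[542.32862529 106.11026978  18.        ] [544.30405601 -98.09080619  18.        ]
ring out (array([275.5, 142.4]), array([370.5, 233.7])) in (array([279.4, 146.4]), array([366.6, 230.3]))
foot top (array([279.4, 159.6]), array([369.2, 244.8])) foot bot (array([280.7, 157.4]), array([367.8, 240.3])) 35.212497684833366
```

View pics/w2c.png

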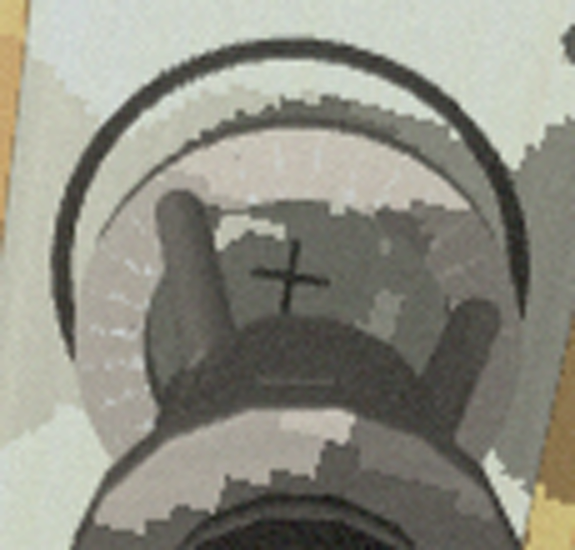

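The foot's edges match the prediction (left 279.6, right 370, top 160.6). It needs about +3.2 mm in x and -1.2 mm in y. I'll correct that, lower to about 3 mm above the tag and check.

Call:
carry_out(
  motion=[
    [[0.0032,-0.0012,0.004,0],[0.0032,-0.0012,0.01,0],[0.0032,-0.0012,0.014,0],[0.0032,-0.0012,0.014,0],[0.0032,-0.0012,0.014,0]],
  ],
)

```text
time: 6.35
tool_pos: [542.2, 106.8, 121.2]
eef_rot: [0.0, 0.991, 0.132, -0.0]
force: [0.3, 0.3, -4.3]
gripper_width: 28.5
grip_force: 60.1
```

Run:
```python
from h import *
s=r.get_state();p=s["tool_pos"];print(s["time"],p,s["force"])
im=save("wrist","pics/w3.png");c=cam("wrist");np.savez("w3.npz",K=c[0],R=c[1],t=c[2],p=p)
a=np.linspace(0,6.283,360)
def ex(C,rad,z):
    q=w2px("",np.c_[C[0]+rad*np.cos(a),C[1]+rad*np.sin(a),0*a+z],c);return q.min(0).round(1),q.max(0).round(1)
print("ring@tool out",ex(p,37,18),"in",ex(p,34,18));zf=p[2]-100.3
print("foot top",ex(p,32,zf+8),"bot",ex(p,32,zf));print("centre",w2px("",[p[0],p[1],18],c))
cv2.imwrite("pics/w3c.png",np.clip(cv2.resize(im[120:230,265:380],None,fx=5,fy=5,interpolation=2)*1.6,0,255).astype(np.uint8))
```

```text
6.35 [542.21820756 106.84415566 121.24078492] [ 0.34737268  0.32161663 -4.2826432 ]
ring@tool out (array([274.2, 149.3]), array([373.9, 244.4])) in (array([278.2, 153.5]), array([369.9, 240.8]))
foot top (array([279.1, 159.3]), array([369. , 244.6])) bot (array([280.4, 157.1]), array([367.7, 240.1]))
centre [[324.03997076 198.947293  ]]
```

View pics/w3c.png

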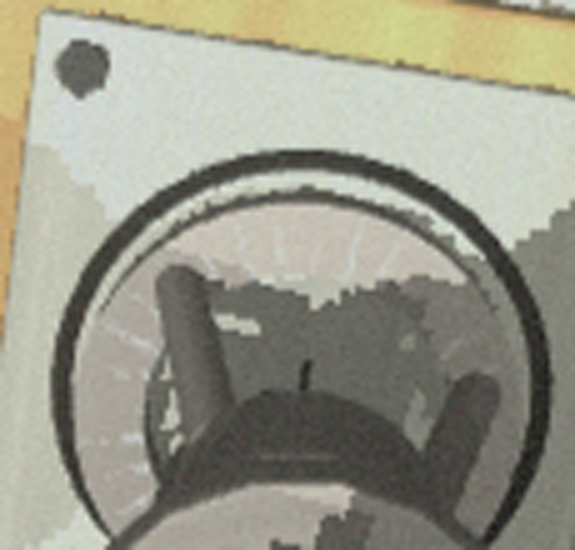

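Ring: left 275, right 375.2, top 150. Foot: left 279.8, right 370.2, top 160.6. They are concentric to about 0.4 mm, so I'll nudge +0.3 mm in x, set the foot down and press.

Call:
carry_out(
  motion=[
    [[0.0003,0.0001,0.001,0],[0.0003,0.0001,0.002,0],[0.0003,0.0001,0.003,0],[0.0003,0.0001,0.0042,0],[0.0003,0.0001,0.0055,0],[0.0003,0.0001,0.0055,0]],
  ],
)

```text
time: 7.15
tool_pos: [542.9, 106.8, 116.8]
eef_rot: [0.0, 0.991, 0.132, 0.0]
force: [-2.5, -2.1, 8.1]
gripper_width: 28.6
grip_force: 61.1
```

Call:
carry_out(
  motion=[
    [[0,0,0.0015,0],[0,0,0.003,0],[0,0,0.0045,0],[0,0,0.006,0],[0,0,0.0075,0],[0,0,0.009,0],[0,0,0.0105,0],[0,0,0.011,0],[0,0,0.011,0],[0,0,0.011,0]],
  ],
)

```text
time: 8.4
tool_pos: [543.0, 106.8, 107.0]
eef_rot: [0.0, 0.991, 0.132, 0.001]
force: [-5.6, -2.8, 17.2]
gripper_width: 28.8
grip_force: 62.4
```

Call:
carry_out(
  motion=[
    [[0,0,0.001,0],[0,0,0.002,0],[0,0,0.003,0],[0,0,0.003,0],[0,0,0.003,0]],
  ],
)

```text
time: 9.02
tool_pos: [543.5, 107.0, 106.8]
eef_rot: [0.001, 0.991, 0.132, 0.001]
force: [-12.7, -4.4, 37.5]
gripper_width: 29.1
grip_force: 64.4
```

Run:
```python
from h import *
s=r.get_state();p=s["tool_pos"];print(s["time"],p,s["force"])
im=save("wrist","pics/w4.png");S=save("side","pics/side4.png")
```

```text
9.025 [543.4641563  106.98244472 106.81671462] [-12.72026228  -4.39185238  37.49546482]
```

The hard stop was reached (37 N, about 11.5 mm of travel), so the punch has tripped. I'll lift and move towards the middle tray to look at it.

Call:
carry_out(
  motion=[
    [[0,0,-0.004,0],[0,0,-0.01,0],[0,0,-0.016,0],[0,0,-0.03,0],[0,0,-0.055,0],[-0.003,-0.02,-0.08,0],[-0.008,-0.055,-0.09,0],[-0.014,-0.095,-0.09,0],[-0.02,-0.135,-0.09,0],[-0.026,-0.17,-0.09,0],[-0.0285,-0.188,-0.09,0],[-0.0285,-0.188,-0.09,0]],
  ],
)

```text
time: 10.62
tool_pos: [465.2, 281.4, 191.7]
eef_rot: [0.0, 0.991, 0.134, -0.0]
force: [-0.4, -0.5, -3.6]
gripper_width: 28.9
grip_force: 60.1
```

Call:
carry_out(
  motion=[
    [[0,0,0,0],[0,0,0,0]],
  ],
)

```text
time: 10.88
tool_pos: [466.5, 279.1, 191.6]
eef_rot: [0.0, 0.991, 0.131, -0.0]
force: [0.1, -0.3, -3.9]
gripper_width: 29.1
grip_force: 60.1
```

Run:
```python
from h import *
s=r.get_state();p=s["tool_pos"];print(s["time"],p,s["force"],s["eef_rot"])
im=save("wrist","pics/w5.png");c=cam("wrist");np.savez("w5.npz",K=c[0],R=c[1],t=c[2],p=p)
cv2.imwrite("pics/w5b.png",np.clip(im*1.8,0,255).astype(np.uint8))
```

```text
10.875 [466.52256524 279.06010577 191.60650999] [ 0.05026642 -0.2711844  -3.90667619] [ 4.29635883e-04  9.91360358e-01  1.31165756e-01 -3.16017876e-05]
```

View pics/w5b.png

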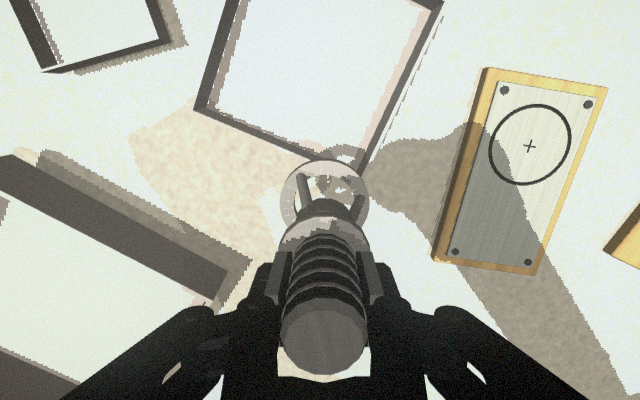

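The wrist view shows the middle tray's near-left rim corner at (195,108), its right-far corner at (443,2), and its near-right corner hidden behind the foot at about (362,172). The foot hangs outside the tray. I'll get the centre from the diagonal and cross-check it with the top view.

Run:
```python
from h import *
d=np.load("w5.npz");c=(d["K"],d["R"],d["t"]);p=d["p"]
A=px2w("",(195,108),53,c);B=px2w("",(443,2),53,c);print(A,B,"diag",np.linalg.norm(A-B),"ctr",(A+B)/2)
t=cam("top")
q=np.array([(303,65),(515,80),(495,292),(278,275)])/4+np.array([140,155])
P=np.array([px2w("",u,53,t) for u in q]);print(P.round(1),P.mean(0))
C=P.mean(0)
w=w2px("",P,c);print(w)
```

```text
[501.25396592 393.16729532  53.        ] [620.64778959 232.54511433  53.        ] diag 200.1358792264147 ctr [560.95087776 312.85620482  53.        ]
[[638.4 372.   53. ]
 [618.2 224.4  53. ]
 [469.7 244.3  53. ]
 [490.9 392.2  53. ]] [554.3347439  308.21732706  53.        ]
[[257.11813694 -88.04925682]
 [452.40402891   8.98619291]
 [364.99489616 192.59416012]
 [194.31261928 121.33109377]]
```

Call:
carry_out(
  motion=[
    [[0.004,0,-0.02,0],[0.01,0,-0.05,0],[0.015,0,-0.08,0],[0.018,0,-0.1,0],[0.018,0,-0.11,0],[0.018,0,-0.11,0],[0.018,0,-0.11,0]],
  ],
)

```text
time: 11.8
tool_pos: [482.5, 284.9, 300.7]
eef_rot: [0.0, 0.991, 0.132, -0.001]
force: [-0.6, -0.3, -3.3]
gripper_width: 28.4
grip_force: 60.2
```

```bash
cat > fit.py <<'E'
from h import *
from scipy.optimize import minimize
def fit(f,c,skip=True):
    g=cv2.GaussianBlur(cv2.imread(f,0),(0,0),1).astype(float);g=g/np.percentile(g,95)
    u=np.linspace(-62,62,60)
    def samp(q,h,z):
        cs,sn=np.cos(q[2]),np.sin(q[2]);out=[]
        for s,ax in((1,0),(-1,0),(1,1),(-1,1)):
            L=np.c_[s*h+0*u,u] if ax==0 else np.c_[u,s*h+0*u]
            W=np.c_[q[0]+cs*L[:,0]-sn*L[:,1],q[1]+sn*L[:,0]+cs*L[:,1],0*u+z]
            p=w2px("",W,c).astype(np.float32);v=cv2.remap(g.astype(np.float32),p[:,0:1],p[:,1:2],1,borderValue=-1)[:,0]
            v=v.copy();v[(p[:,0]>265)&(p[:,0]<390)&(p[:,1]>140)]=-1
            out.append(v)
        return np.array(out)
    def parts(q):
        o=samp(q,73.3,53);i=samp(q,70.5,53);m=(o>=0)&(i>=0)
        return np.where(m,np.clip(o-i,-.4,.4),0),m
    best=max(((parts((x,y,a))[0].sum(),x,y,a) for x in np.arange(546,570,1.) for y in np.arange(300,322,1.) for a in np.arange(-.25,.0,.02)))
    R=minimize(lambda q:-parts(q)[0].sum(),best[1:],method="Nelder-Mead",options=dict(initial_simplex=np.array(best[1:])+np.array([[0,0,0],[1.5,0,0],[0,1.5,0],[0,0,.02]])))
    d,m=parts(R.x);print(best,R.x,-R.fun,"edges",d.sum(1).round(1),m.sum(1));return R.x
E
python3 - <<'E'
from fit import *
s=r.get_state();p=s["tool_pos"];print(s["time"],p,s["eef_rot"])
im=save("wrist","pics/w6.png");c=cam("wrist");np.savez("w6.npz",K=c[0],R=c[1],t=c[2],p=p)
q=fit("pics/w6.png",c);d=np.load("w5.npz");fit("pics/w5.png",(d["K"],d["R"],d["t"]))
g=cv2.imread("pics/w6.png",0)
# intensity profiles along the tray axes (rim plane)
for ax in(0,1):
    e=np.array([np.cos(q[2]),np.sin(q[2])]) if ax==0 else np.array([-np.sin(q[2]),np.cos(q[2])]);n=np.array([-e[1],e[0]])
    for sg in(1,-1):
        k=np.arange(60,86,1.5);v=[]
        for off in(45,-45):
            w=w2px("",[[*(q[:2]+sg*a*e+off*n),53] for a in k],c)
            v=[int(g[int(b),int(a)]) if 0<=b<400 and 0<=a<640 else -1 for a,b in w];print(ax,sg,off,v)
E
```

```text
11.8 [482.50915549 284.89079745 300.65192453] [ 4.41815724e-04  9.91196928e-01  1.32392052e-01 -8.94306490e-04]
(np.float32(62.62014), np.float64(560.0), np.float64(313.0), np.float64(-0.15000000000000005)) [ 5.60357324e+02  3.13283658e+02 -1.42275767e-01] 64.0895767211914 edges [17.2  8.2 22.  16.7] [43 22 55 46]
(np.float32(42.323288), np.float64(560.0), np.float64(314.0), np.float64(-0.15000000000000005)) [ 5.60652778e+02  3.13208333e+02 -1.39074074e-01] 42.80000305175781 edges [ 0.  10.  14.  18.8] [ 0 25 35 47]
0 1 45 [127, 124, 126, 119, -1, -1, -1, -1, -1, -1, -1, -1, -1, -1, -1, -1, -1, -1]
0 1 -45 [125, 122, 123, 115, 77, 54, 52, 49, 116, 125, 124, 126, 125, 124, 124, 123, 125, 123]
0 -1 45 [125, 118, 113, 69, 66, 49, 56, 52, 65, 121, 117, 114, 117, 118, 119, 119, 121, 121]
0 -1 -45 [124, 125, 124, 116, 83, 55, 53, 44, 76, 114, 112, 115, 112, 113, 115, 115, 114, 113]
1 1 45 [83, 82, 83, 84, 54, 52, 51, 52, 103, 126, 121, 125, 124, 127, 128, 125, 125, 126]
1 1 -45 [85, 83, 81, 81, 51, 43, 48, 46, 124, 124, 120, 124, 121, 123, 125, 124, 124, 125]
1 -1 45 [84, 67, 71, 66, 72, 63, 49, 59, 51, 74, 82, 89, 86, 88, 86, 84, 82, 89]
1 -1 -45 [127, 117, 119, 116, 120, 96, 60, 60, 59, 123, 125, 91, 91, 125, 126, 125, 126, 124]
```

All four inner rim edges land at 72 mm, so the tray centre is (560.4, 313.3). I'll move over it and descend to about 5 mm above its floor.

Call:
carry_out(
  motion=[
    [[0.02,-0.002,0,0],[0.055,-0.005,0.01,0],[0.078,-0.007,0.03,0],[0.0836,-0.0076,0.06,0],[0.0836,-0.0076,0.095,0],[0.0836,-0.0076,0.125,0],[0.0836,-0.0076,0.148,0],[0.0836,-0.0076,0.163,0],[0.0836,-0.0076,0.172,0],[0.0836,-0.0076,0.1745,0],[0.0836,-0.0076,0.1745,0],[0.0836,-0.0076,0.1745,0]],
  ],
)

```text
time: 13.35
tool_pos: [562.1, 315.0, 128.1]
eef_rot: [-0.0, 0.991, 0.132, 0.001]
force: [1.1, 1.0, -3.3]
gripper_width: 28.6
grip_force: 60.2
```

Run:
```python
from fit import *
s=r.get_state();p=s["tool_pos"];print(s["time"],p,s["force"])
save("wrist","pics/w7.png");c=cam("wrist");fit("pics/w7.png",c)
```

```text
13.35 [562.11708183 315.02190305 128.12934546] [ 1.06769608  0.963086   -3.33716832]
(np.float32(53.09623), np.float64(567.0), np.float64(312.0), np.float64(-0.15000000000000005)) [ 5.66760714e+02  3.11830770e+02 -1.40367685e-01] 54.065956115722656 edges [15.4 -0.1 24.  14.7] [60 20 60 55]
```

Run:
```python
from h import *
s=r.get_state();c=cam("wrist");g=cv2.imread("pics/w7.png",0);print(s["tool_pos"])
q=[560.4,313.3,-.141]
for ax in(0,1):
    e=np.array([np.cos(q[2]),np.sin(q[2])]) if ax==0 else np.array([-np.sin(q[2]),np.cos(q[2])]);n=np.array([-e[1],e[0]])
    for sg in(1,-1):
        k=np.arange(56,92,1.5)
        for off in(55,25,-30):
            w=w2px("",[[*(q[:2]+sg*a*e+off*n),53] for a in k],c)
            print(ax,sg,off,[int(g[int(b),int(a)]) if 0<=b<400 and 0<=a<640 else -1 for a,b in w])
```

```text
[562.06245073 314.9636438  128.06192078]
0 1 55 [134, 134, 134, 134, 136, 131, 135, 134, 131, 135, 129, 133, 134, 110, 91, 127, 132, 136, 132, 136, 132, 132, 132, 132]
0 1 25 [133, 135, 134, 133, 133, 134, 135, 137, 132, 133, 136, 134, 133, 103, 94, 128, 135, 132, 136, 134, 133, 136, 136, 134]
0 1 -30 [88, 132, 132, 130, 131, 131, 132, 133, 133, 133, 126, 134, 132, 101, 97, 127, 131, 136, 132, 132, 132, 134, 134, 134]
0 -1 55 [51, 50, 51, 52, 50, 54, 54, 51, 53, 54, 53, 119, 118, 125, 126, 124, 128, 128, 132, 129, 128, 129, 129, 129]
0 -1 25 [23, 25, 29, 32, 27, 28, 32, 29, 23, 25, 24, 22, 29, 24, 29, 23, 21, 24, 24, 16, 29, 17, 19, 24]
0 -1 -30 [15, 33, 49, 46, 50, 44, 48, 46, 47, 56, 55, 50, 53, 55, 53, 49, 55, 57, 56, 58, 57, 58, 58, 52]
1 1 55 [50, 54, 52, 55, 52, 55, 52, 50, 49, 52, 52, 119, 123, 129, 127, 125, 126, 131, 128, 132, 127, 126, 128, 129]
1 1 25 [121, 121, 122, 71, 71, 71, 67, 113, 50, 50, 52, 126, 124, 129, 130, 132, 129, 131, 127, 125, 125, 124, 127, 129]
1 1 -30 [137, 135, 134, 89, 86, 89, 88, 79, 51, 53, 60, 133, 132, 129, 130, 129, 132, 130, 130, 129, 134, 133, 128, 129]
1 -1 55 [18, 16, 12, 19, 18, 16, 18, 18, 13, 16, 17, 19, 14, 20, 15, 21, 13, 17, 15, 12, 24, 20, 16, 15]
1 -1 25 [25, 26, 24, 19, 14, 49, 52, 53, 52, 54, 52, 78, 127, 131, 129, 130, 130, 129, 131, 133, 131, 131, 130, 129]
1 -1 -30 [69, 65, 63, 45, 47, 44, 47, 40, 45, 43, 43, 58, 85, 86, 91, 88, 89, 90, 89, 89, 90, 84, 87, 88]
```

The far wall now shows its outer face, at 75–77 mm. The other three edges still match, so the centre stands. The foot is about 1 mm off it, so I'll lower gently.

Call:
carry_out(
  motion=[
    [[-0.0007,0.0003,0.002,0],[-0.0007,0.0003,0.0035,0],[-0.0007,0.0003,0.0045,0],[-0.0007,0.0003,0.0052,0],[-0.0007,0.0003,0.0058,0],[-0.0007,0.0003,0.0058,0],[-0.0007,0.0003,0.0058,0]],
  ],
)

```text
time: 14.28
tool_pos: [561.3, 314.3, 122.0]
eef_rot: [-0.0, 0.991, 0.132, 0.0]
force: [-2.7, -1.0, 4.2]
gripper_width: 28.6
grip_force: 60.4
```

Call:
carry_out(
  motion=[
    [[0,0,-0.0004,0],[0,0,-0.0008,0],[0,0,-0.0008,0],[0,0,-0.0008,0]],
  ],
)

```text
time: 14.78
tool_pos: [561.1, 314.3, 122.2]
eef_rot: [-0.0, 0.991, 0.132, 0.0]
force: [-0.1, -1.0, 2.5]
gripper_width: 28.7
grip_force: 60.4
```

Call:
carry_out(
  motion=[
    [[0,0,-0.0004,0],[0,0,-0.0008,0],[0,0,-0.0008,0],[0,0,-0.0008,0]],
  ],
)

```text
time: 15.28
tool_pos: [560.9, 314.2, 122.7]
eef_rot: [0.0, 0.991, 0.133, -0.0]
force: [0.7, 0.2, -2.9]
gripper_width: 28.9
grip_force: 60.4
```

Contact is light. I'll lower 0.3 mm and open in stages.

Call:
carry_out(
  motion=[
    [[0,0,0.0003,0],[0,0,0.0003,0]],
  ],
)

```text
time: 15.52
tool_pos: [561.0, 314.3, 122.7]
eef_rot: [0.0, 0.991, 0.132, -0.0]
force: [0.0, 0.4, -3.3]
gripper_width: 29.0
grip_force: 60.4
```

Call:
carry_out(
  motion=[
    [[0,0,0.0,0],[0,0,0.0,0],[0,0,0,0],[0,0,0,0],[0,0,0,0],[0,0,0,0]],
  ],
  claw=0.4,
)

```text
time: 16.27
tool_pos: [561.1, 314.3, 122.7]
eef_rot: [0.0, 0.991, 0.132, -0.0]
force: [-0.4, -0.1, 0.1]
gripper_width: 51.1
grip_force: 0.0
```

Call:
carry_out(
  motion=[
    [[0,0,0.0,0],[0,0,0.0,0],[0,0,0,0],[0,0,-0.005,0],[0,0,-0.02,0],[0,0,-0.05,0],[0,0,-0.09,0],[0,0,-0.12,0],[-0.03,0,-0.14,0],[-0.06,0,-0.15,0],[-0.06,0,-0.15,0],[-0.06,0,-0.15,0]],
  ],
  claw=0,
)

```text
time: 17.77
tool_pos: [503.8, 298.5, 273.5]
eef_rot: [-0.0, 0.991, 0.132, 0.001]
force: [0.7, 0.5, -1.1]
gripper_width: 85.3
grip_force: 0.0
```

Run:
```python
from fit import *
s=r.get_state();p=s["tool_pos"];print(s["time"],p,s["force"])
im=save("wrist","pics/w8.png");c=cam("wrist");fit("pics/w8.png",c);T=save("top","pics/top8.png")
# predicted cap/foot against picture: dark cap profile
g=cv2.imread("pics/w8.png",0)
a=np.linspace(0,2*np.pi,72)
def ring(C,rad,z):
    w=w2px("",np.c_[C[0]+rad*np.cos(a),C[1]+rad*np.sin(a),0*a+z],c).astype(np.float32)
    return cv2.remap(g.astype(np.float32),w[:,:1],w[:,1:],1).ravel()
def sc(x,y,z): return (ring((x,y),17.5,z)-ring((x,y),13.5,z)).clip(-40,40).mean()
for z in(155,167):
    print("cap",z,max((sc(x,y,z),x,y) for x in np.arange(545,578,1) for y in np.arange(298,330,1)))
b=np.abs(cv2.imread("pics/top8.png").astype(int)-cv2.imread("pics/top0.png")).max(2)>40
n,l,st,ce=cv2.connectedComponentsWithStats(cv2.morphologyEx(b.astype(np.uint8),cv2.MORPH_OPEN,np.ones((2,2))))
print([ (st[i].tolist()) for i in range(1,n) if st[i,4]>12])
```

```text
17.775 [503.84663084 298.45865911 273.5379773 ] [ 0.65108064  0.50473531 -1.08544976]
(np.float32(64.74447), np.float64(560.0), np.float64(313.0), np.float64(-0.15000000000000005)) [ 5.60514793e+02  3.13112248e+02 -1.43093308e-01] 65.02627563476562 edges [24.   4.6 24.  12.4] [60 12 60 31]
cap 155 (np.float32(21.289944), np.int64(570), np.int64(300))
cap 167 (np.float32(26.696249), np.int64(560), np.int64(314))
[[164, 135, 286, 238, 19836], [304, 197, 7, 9, 42], [444, 197, 37, 27, 579], [306, 204, 14, 10, 75], [342, 234, 11, 6, 33], [348, 240, 5, 5, 14], [341, 242, 8, 10, 42], [350, 246, 4, 7, 17], [355, 247, 24, 32, 267], [335, 250, 6, 8, 29], [344, 255, 11, 14, 80], [343, 259, 4, 4, 14], [358, 263, 5, 7, 16], [352, 267, 9, 10, 39], [362, 270, 10, 10, 42], [377, 275, 3, 8, 18], [389, 274, 7, 3, 16], [365, 278, 10, 7, 28], [375, 283, 17, 13, 103], [426, 287, 214, 113, 8877], [423, 291, 6, 5, 17], [387, 296, 6, 5, 16], [401, 299, 6, 5, 14], [427, 304, 8, 7, 25], [415, 310, 4, 4, 14], [539, 311, 9, 13, 48], [551, 314, 7, 8, 29], [514, 322, 9, 9, 32], [508, 326, 5, 4, 15], [466, 345, 6, 7, 30], [342, 371, 14, 14, 52], [382, 378, 9, 11, 31], [433, 379, 5, 5, 14], [356, 384, 30, 16, 287], [626, 388, 14, 12, 100], [412, 395, 13, 5, 47]]
```

The tray hasn't moved (560.5,313.1). The punch stands at its middle (560,314) with its cap at full height, so I'm handing in.

```bash
python3 -c "
from plant import r
print(r.hand_in())"
```

```text
the job is handed in; nothing more can be done
None
```

I pressed the punch to its stop (37 N, about 12 mm of travel) with its foot concentric in the long tag's ring to within about 0.5 mm, then stood it upright about 1 mm from the tray's middle with the handle sprung back. The tray did not move, and I handed the job in at about 18 s.

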